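Isolate the hotplate and hold the contact thermometer on it

ROBOT

A 6-joint arm with a two-finger parallel gripper is mounted at the origin on the work surface. World frame = base frame: x ahead of the robot, y to its left, z up, the work surface at z = 0. Lengths are in mm, angles in rad, forces in N, time in s.
With the tool pointing down it reaches from about 350 to 975 mm from the base axis. Payload 7.1 kg.
Tool frame: the origin (TCP) lies midway between the tips of the shut fingers; the grasp point (between the pads) lies 19 mm behind it (ctrl.grip_point_offset is the distance from the TCP to the grasp point, in mm); z points along the fingers, y is the line along which they close (so a half turn about z gives the same grasp; the last joint's range is limited). The gripper opens to 88 mm and grips with 3 to 60 N. Pads are 20 mm wide; open, the fingers measure 115 mm over their backs; the gripper's body (75 mm by 178 mm) begins 61 mm behind the grasp point.
Start: joints at [-1.178, 0.423, 1.63, -0, 1.089, -0.019], TCP at [250.177, -572.727, 222.675] pointing down, gripper open.
Joint ranges: [-3, 3], [-0.9, 2.11], [0.09, 2.58], [-1.31, 4.45], [0.11, 2.69], [-2.54, 2.54]. Speed limits (rad/s): [2.39, 2.39, 3.01, 3.14, 3.14, 3.14].

INTERFACE

Orientations are given as a rotation vector (axis times angle).
In Python, from workcell import get_obs, optics, close_job, spotter, ctrl gives the robot as it stands. The module is installed in compiled form; this text tells all that it offers.
- The arm moves only by the tool move_arm, never from a script. Its argument "rows" is a list of rows, each a list of 5 numbers: the shift along the tool's x, y, z in cm, then the turn about the tool's z in degrees, then the opening in per cent of the stroke, from 0 (shut) to 100 (fully open). A call has 1 to 10 rows; each row shifts and turns the commanded pose from where the row before left it, along the tool's axes as they then stand; what a row does not reach is not made up. A row lasts 1/8 s, in which the tool goes at most 62.5 mm and 10.7 degrees, less where a joint would pass 70% of its speed; a pose out of reach is approached as far as the arm can. A call with a gripper value outside its range is refused whole. The fingers move at their own pace and stop on an object; the grip force is fixed at half the most. Time passes only in rows, so rows that do not move let the fingers close. It gives the time, the measured TCP pose, the force, the opening and the grip force at its end, in the units of the state.
- get_obs(): the state, without advancing time (a new reading comes with each control period).
- optics.get_image(name): name is "scene" or "top" or "wrist"; returns the picture (384x512x3 uint8, blue, green, red); there is no depth.
- optics.calibration(name): a dict with "camera_matrix" (3x3 intrinsics, pixels), "distortion" ([k1, k2, p1, p2, k3] as OpenCV has them; the pictures are not rectified), "xyz" and "orientation" of the camera in the world. Camera axes: x right, y down, z forward; pixel columns grow to the right and rows downward; lengths in mm; the calibration is good to about 2 mm. A picture is of the moment at which its call begins: read the wrist's pose just before it. calibration takes no time and is no camera call; for the wrist camera it gives the pose at the moment of the call.
- close_job(): hands the job in; it is judged then, once.
Trained networks look in the newest picture that a camera, given by its name, has taken for a name from the list of things; names that differ only in an ending like _2 or _b are one class to them, and where a whole thing is asked for, a point or a joint stands for the part that bears it (a point fixed in the world has none). Each returns a list of dicts, best first, with "conf" (0 to 1); they miss things now and then, are a little off and sometimes report something else, mostly with a low value. They report only what shows in the picture. A call takes as long as a camera call.
- spotter.find_in(camera, label): "point" ([column, row] in pixels, amid what is visible of it).
- spotter.regions_of(camera, label): "region" (384x512 bool, what is visible of it) and "point" ([column, row] in pixels, amid what is visible of it).
The state is a dict: "t": time; "qpos": joint angles; "qvel": joint speeds; "joint_torque": joint torques, N m; "ee_pos": TCP position; "orientation": TCP orientation; "ft_force": force on the tool from outside, world axes, zero at the start; "moment": the same for the moment, N m; "width": finger opening in mm; "grasp_force": force on a finger pad.
Only numpy, scipy, OpenCV 4.12 (cv2) and the standard library are available. Lean on these libraries where they do the work, as an engineer would, in place of code of your own. Each camera call takes 0.05 s, during which the arm holds its last target. There are 200 camera calls.

TASK

Check that the hotplate is safe to clean: first flip the long lever of the double isolator over to off, leaving the short lever on, and then take the contact thermometer out of its stand and hold it upright with its foot in the small recess in the middle of the plate, pressing gently so that the sprung foot is about half-way in. Finish like that: still gripping the thermometer and holding it steady on the spot, with the other kitchen things left where they are.

Things in the scene. Friction and masses are not known exactly. Their poses are not given: they have to be found in the camera images.
- hotplate: portable electric hotplate, fixed in place: white case 230 x 220 x 61 mm (x, y, z) with a round dark cast plate (155 mm across, top at z = 75 mm) on it; origin under the case's centre at table height; its front with the dial faces -x
- hot_spot (a point): the marked spot: centre of the floor of the round recess (40 mm across, 4 mm deep, flat, level, bright steel) in the middle of the cast plate; 71 mm above the table, 10 mm to +x of the hotplate's origin; rigid
- isolator: white double isolator box, fixed in place, 100 x 150 x 45 mm (x, y, z), with two steel toggle levers on top; origin under its centre at table height, z up. Levers pivot about its y axis, 43 mm above the table: the long one at y = +40 mm, the short one at y = -40 mm. OFF is leaning to its -x (roughly towards the robot), ON leaning to its +x
- long_lever (a joint): angle of the long lever (the hotplate's): 0 = off (leaning 0.5 rad to the isolator's -x, against its stop), 1.0 = on (leaning 0.5 rad to +x, its start). Top-heavy, it tips over centre: past the middle (0.5) it goes to the nearer stop by itself and stays; 2 N at the knob is enough to push it
- long_lever_knob (a point): centre of the long lever's black ball knob (24 mm across), 80 mm from the pivot on a steel rod 11 mm thick; 113 mm above the table at either stop, 38 mm to +x (on) or -x (off) of the pivot
- short_lever (a joint): angle of the short lever (extractor fan's, 42 mm long, ball knob 20 mm across, its top 90 mm above the table): same sense, 1.0 = on; it is to stay on
- stand: grey round probe stand, fixed in place: upright tube 60 mm across, 80 mm tall, with a vertical bore 24 mm across, on a 90 mm disc; origin under its centre at table height
- probe_grip (a point): mid-handle of the loose contact thermometer hanging upright in the stand. Handle: upright cylinder 26 mm across, from 28 mm below this point to 26 mm above; on it a 28 mm wide black cap, top 32 mm above the point; under it a collar 42 mm across, 6 mm thick, its underside (34 mm below) resting on the stand's rim. Point 114 mm above the table at first. z: the long axis, up. Mass 0.1 to 0.17 kg
- probe_foot (a point): centre of the underside of the probe's sprung foot: a copper disc 14 mm across at the lower end of the probe, 100 mm straight below probe_grip when not pressed in. The steel stem above it is 12 mm across. To leave the stand the probe must rise 70 mm
- probe_tip (a joint): how far the sprung foot is pressed into the stem along the probe's axis, m: 0 = fully out, 0.012 = bottomed. Spring 0.45 N/mm with 0.7 N preload: about 3.4 N at half travel (0.006)
- mug: bystander, loose, to be left alone: white ceramic mug, 80 mm wide, 82 mm tall; origin at the middle of its underside
- bowl: bystander, loose, to be left alone: terracotta bowl, 104 mm wide, 50 mm tall; origin at the middle of its underside
- pepper_mill: bystander, loose, to be left alone: turned wooden pepper mill, 52 mm wide, 130 mm tall; origin at the middle of its underside
- salt_jar: bystander, loose, to be left alone: glass jar with metal cap, 54 mm wide, 85 mm tall; origin at the middle of its underside
- bean_can: bystander, loose, to be left alone: food can, 74 mm wide, 110 mm tall; origin at the middle of its underside
- spice_jar: bystander, loose, to be left alone: amber jar with black cap, 48 mm wide, 100 mm tall; origin at the middle of its underside
- spoon: bystander, loose, to be left alone: wooden spoon lying flat, its handle towards -x of its frame; origin at the underside of its middle

How it is judged:
By the outcome, as a careful person would: the job done as asked, in the order asked, and still so for the second after the job is handed in, while the arm keeps its last pose, push and grip.
It also fails if it takes over 64 s, if anything falls off the work surface, if the arm or the gripper's body presses on something with over 40 N, if the wrist force passes 120 N, or if a joint passes its speed limit or range.

## Working session

There is one attempt and no reset: what is moved stays moved. The work goes in short steps, Python scripts to look and compute and a tool call to move; the robot and the scene stay as the last step left them, time stands still between calls to the robot, and variables do not carry over. Pictures are saved under pics/ and viewed, at most 10 in all, crops included, and the job is handed in when it is done.

Besides the shell and the picture viewer there is one more tool, called after ">>>" as name([rows], argument=value, ...), one row to a line, values as JSON. move_arm: Moves the arm, as the interface text tells. Its arguments: {"type":"object","properties":{"rows":{"type":"array","items":{"type":"array","items":{"type":"number"}}}},"required":["rows"]}

```bash
mkdir -p pics
cat > h.py <<'E'
import numpy as np, cv2
from scipy.spatial.transform import Rotation as R
from workcell import get_obs, optics, close_job, spotter, ctrl
def ray(cam, px, cal=None):
    c = cal or optics.calibration(cam)
    u = cv2.undistortPoints(np.array([[px]],float), np.array(c["camera_matrix"]), np.array(c["distortion"]))[0,0]
    o = np.array(c["orientation"],float)
    M = o if o.shape==(3,3) else R.from_rotvec(o).as_matrix()
    return np.array(c["xyz"],float), M@np.array([u[0],u[1],1.])
def atz(cam, px, z, cal=None):
    p,d = ray(cam,px,cal); return p+d*(z-p[2])/d[2]
def tri(rays):
    A=np.zeros((3,3));b=np.zeros(3)
    for p,d in rays:
        d=d/np.linalg.norm(d);P=np.eye(3)-np.outer(d,d);A+=P;b+=P@p
    return np.linalg.solve(A,b)
E
python3 - <<'E'
from h import *
print(get_obs()); print(ctrl.grip_point_offset)
for c in("scene","top"):
    im=optics.get_image(c);cv2.imwrite(f"pics/{c}0.png",im);k=optics.calibration(c);print(c,k["xyz"],k["orientation"])
    for n in["hotplate","isolator","long_lever_knob","short_lever","stand","probe_grip","mug","bowl","pepper_mill","salt_jar","bean_can","spice_jar","spoon"]:
        r=spotter.find_in(c,n);print(n,[(np.round(x["point"]),round(x["conf"],2),np.round(atz(c,x["point"],60))) for x in r[:2]])
print(get_obs()["t"])
E
```

```text
{'t': 0.0, 'qpos': array([-1.17801016e+00,  4.23856755e-01,  1.63071443e+00, -1.28949507e-05,
        1.08859144e+00, -1.90315466e-02]), 'qvel': array([-0.00013506, -0.00115866,  0.00201326, -0.00112988,  0.00059518,
       -0.00021251]), 'joint_torque': array([ 2.75845247e-03, -5.44625545e+01, -2.73665214e+01,  6.45677629e-02,
        2.28633697e-02, -1.18062217e-04]), 'ee_pos': array([ 249.95514649, -572.21608034,  221.88216649]), 'orientation': array([-3.07371836e+00, -6.42014527e-01,  4.75574563e-04]), 'ft_force': array([ 0.03280924, -0.1781955 ,  0.60446129]), 'moment': array([-0.03063563,  0.03235388,  0.01074494]), 'grasp_force': 0.0, 'width': 88.07453883238036}
18.700000000000003
scene [1018.11555636 -364.06359313 1007.11532759] [-2.39292718 -1.13268046  0.29767751]
hotplate [(array([238., 181.]), 0.58, array([527., -29.,  60.]))]
isolator [(array([128., 241.]), 0.62, array([ 493., -347.,   60.]))]
long_lever_knob [(array([135., 222.]), 0.44, array([ 459., -307.,   60.]))]
short_lever [(array([111., 246.]), 0.56, array([ 477., -387.,   60.]))]
stand [(array([312., 126.]), 0.8
[... 1223 characters left out ...]
ay([162., 237.]), 0.92, array([486., 274.,  60.]))]
probe_grip [(array([159., 237.]), 0.45, array([486., 286.,  60.]))]
mug [(array([122., 178.]), 0.87, array([672., 417.,  60.]))]
bowl [(array([253., 152.]), 0.64, array([768.,   1.,  60.]))]
pepper_mill [(array([176., 159.]), 0.82, array([736., 250.,  60.])), (array([251., 153.]), 0.45, array([764.,  10.,  60.]))]
salt_jar [(array([329., 168.]), 0.76, array([ 722., -244.,   60.]))]
bean_can [(array([206., 148.]), 0.79, array([775., 154.,  60.])), (array([378., 194.]), 0.54, array([ 638., -400.,   60.]))]
spice_jar [(array([296., 164.]), 0.49, array([ 732., -138.,   60.])), (array([157., 236.]), 0.19, array([489., 290.,  60.]))]
spoon []
1.4
```

Run:
```python
import cv2
a=cv2.imread("pics/top0.png");b=cv2.imread("pics/scene0.png")
cv2.imwrite("pics/m0.png",cv2.resize(a[90:330,90:430],(800,565),interpolation=cv2.INTER_CUBIC))
cv2.imwrite("pics/m1.png",cv2.resize(b[60:360,80:430],(700,600),interpolation=cv2.INTER_CUBIC))
```

```text
(no output)
```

View pics/m0.png

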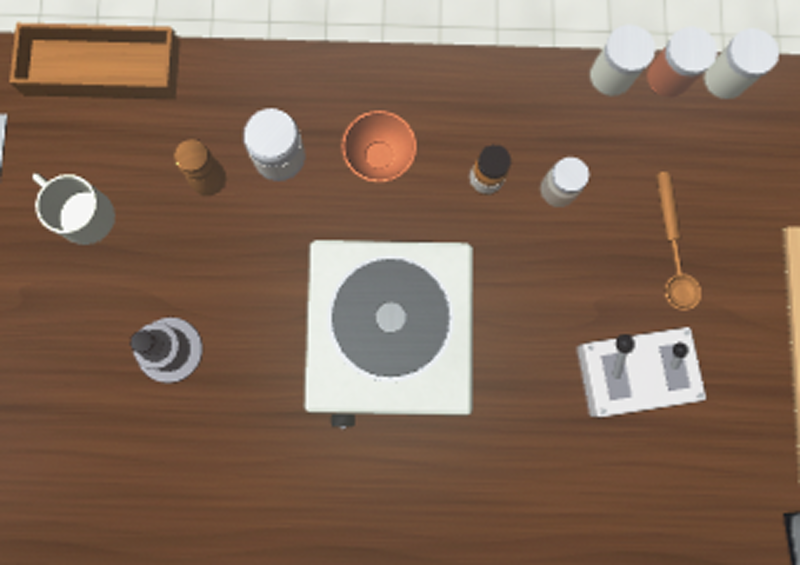

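View pics/m1.png

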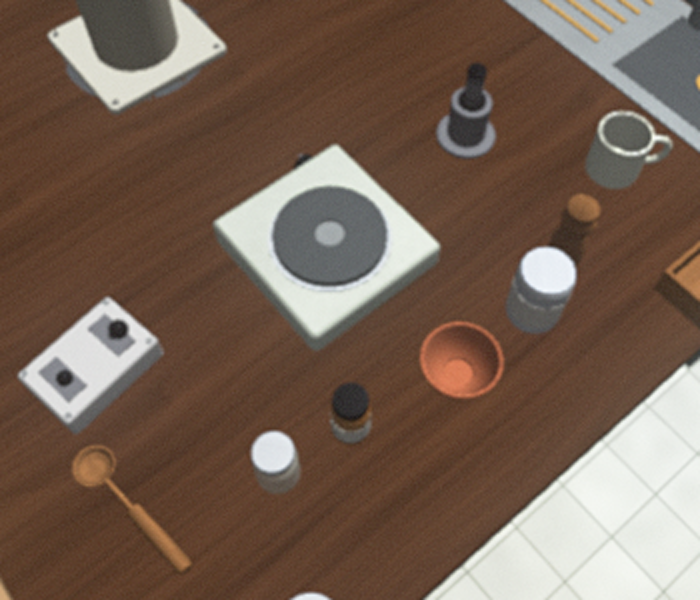

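The top view shows the long knob at about (356,236), the short knob at (379,239), the recess at (256,225) and the probe cap at (152,235). In the scene view they are at (139,224), (112,249), (245,177) and (318,95). Both levers are on, and the area around the stand and levers is clear.

Run:
```python
from h import *
for n,t,s,z in[("long",(355.6,236.2),(139,224.5),113),("short",(379,238.7),(112,249),80),("spot",(255.7,225.1),(245,177),71),("cap",(151.6,235.3),(318.5,95),144)]:
    print(n,tri([ray("top",t),ray("scene",s)]).round(),atz("top",t,z).round(1),atz("scene",s,z).round(1))
# box corners, top face
for p in[(578,345),(688,328),(705,400),(596,416)]:print(atz("top",(90+p[0]/2.353,90+p[1]/2.353),45).round(1))
# stand disc
m=spotter.regions_of("top","stand");print(atz("top",(90+172/2.353,90+350/2.353),4).round(1))
o=get_obs();print(R.from_rotvec(o["orientation"]).as_matrix().round(3))
```

```text
long [ 500. -307.  113.] [ 499.3 -308.2  113. ] [ 500.6 -306.5  113. ]
short [ 496. -389.   80.] [ 496.1 -389.9   80. ] [ 496.9 -388.7   80. ]
spot [531. -10.  67.] [529.6 -11.8  71. ] [533.5 -10.4  71. ]
cap [487. 288. 145.] [485.3 285.3 144. ] [487.7 291.2 144. ]
[ 502.2 -265.1   45. ]
[ 528.5 -414.7   45. ]
[ 433.3 -433.2   45. ]
[ 409.3 -287.1   45. ]
[485.2 285.5   4. ]
[[ 0.916  0.4   -0.   ]
 [ 0.4   -0.916 -0.   ]
 [-0.     0.    -1.   ]]
```

>>> move_arm([
  [0,0,0,6.2,0],
  [0,0,0,6.2,0],
  [4.3,-2.7,0,0,0],
  [4.3,-2.7,0,0,0],
  [4.3,-2.7,0,0,0],
  [4.3,-2.7,0,0,0],
  [4.3,-2.7,0,0,0],
  [4.3,-2.7,0,0,0],
  [4.3,-2.7,0,0,0],
  [4.3,-2.7,0,0,0],
])

```text
t: 2.7
ee_pos: [546.9, -292.8, 222.8]
orientation: [3.126, 0.307, 0.0]
ft_force: [0.3, -0.3, -0.1]
width: 0.6
grasp_force: 0.0
```

Run:
```python
from h import *
o=get_obs();M=R.from_rotvec(o["orientation"]).as_matrix();print(o["t"],o["ee_pos"],o["width"],o["ft_force"],M.round(3));print(M.T@(np.array([549,-296.5,108])-o["ee_pos"]))
```

```text
2.7 [ 546.88086582 -292.79520742  222.82737124] 0.5833861959550698 [ 0.29105725 -0.297119   -0.09480993] [[ 0.981  0.194  0.   ]
 [ 0.194 -0.981 -0.   ]
 [ 0.     0.    -1.   ]]
[  1.33062173   4.01668054 114.82872954]
```

>>> move_arm([
  [0.1,0.4,4,0,0],
  [0,0,4,0,0],
  [0,0,3.5,0,0],
  [-1.3,0,0,0,0],
  [-1.3,0,0,0,0],
  [-1.3,0,0,0,0],
  [-1.3,0,0,0,0],
  [-1.3,0,0,0,0],
  [-1.3,0,0,0,0],
  [-0.6,0,0,0,0],
])

```text
t: 3.95
ee_pos: [463.9, -314.2, 107.6]
orientation: [-3.126, -0.305, 0.001]
ft_force: [0.3, -0.3, -0.1]
width: 0.2
grasp_force: 0.0
```

Run:
```python
from h import *
for c in("top","scene"):
    im=optics.get_image(c);cv2.imwrite(f"pics/{c}1.png",im)
    for n in("long_lever_knob","short_lever"):print(c,n,[(x["point"],round(x["conf"],2),atz(c,x["point"],113).round()) for x in spotter.find_in(c,n)[:2]])
a=cv2.imread("pics/top1.png")[180:300,310:430];b=cv2.imread("pics/scene1.png")[180:300,70:190]
cv2.imwrite("pics/m2.png",cv2.resize(np.hstack([a,b]),(800,400),interpolation=cv2.INTER_CUBIC))
o=get_obs();print(o["t"],o["ee_pos"])
```

```text
top long_lever_knob [([162.4, 239.9], 0.5, array([475., 261., 113.]))]
top short_lever []
scene long_lever_knob [([133.9, 220.0], 0.49, array([ 482., -310.,  113.]))]
scene short_lever [([368.3, 171.0], 0.71, array([742., 232., 113.])), ([135.9, 220.3], 0.27, array([ 486., -306.,  113.]))]
4.25 [ 465.42941149 -314.07879287  107.64046784]
```

View pics/m2.png

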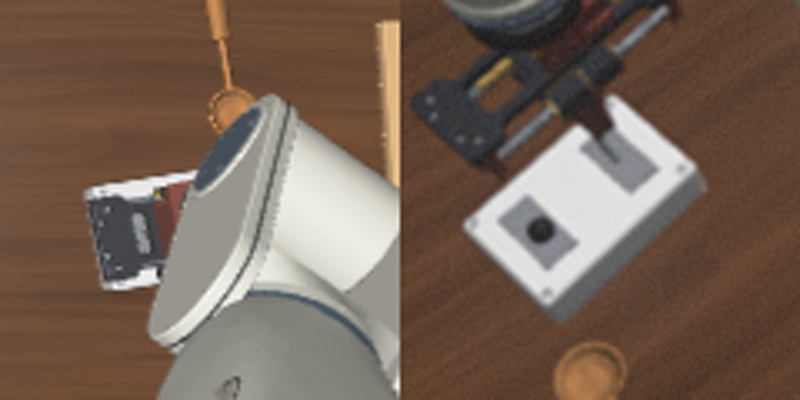

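>>> move_arm([
  [2,0,0,0,0],
  [0,0,-5,0,0],
  [0,0,-5,0,0],
  [1,-5,0,0,100],
  [1,-5,0,0,100],
  [1,-5,0,0,100],
  [1,-5,0,0,100],
  [1,-5,0,0,100],
  [1,-5,0,0,100],
  [1,-5,0,0,100],
])

```text
t: 5.5
ee_pos: [486.4, 49.4, 208.1]
orientation: [-3.126, -0.307, -0.002]
ft_force: [0.6, -0.6, 0.1]
width: 66.8
grasp_force: 0.0
```

Run:
```python
from h import *
for c in("top","scene"):
    im=optics.get_image(c);cv2.imwrite(f"pics/{c}2.png",im)
a=cv2.imread("pics/top2.png")[180:300,310:430];b=cv2.imread("pics/scene2.png")[180:300,70:190]
cv2.imwrite("pics/m3.png",cv2.resize(np.hstack([a,b]),(800,400),interpolation=cv2.INTER_CUBIC))
o=get_obs();M=R.from_rotvec(o["orientation"]).as_matrix();print(o["t"],o["ee_pos"],o["width"]);print(M.T@(np.array([486,287,205])-o["ee_pos"]))
```

```text
5.6 [486.35932337  51.45986103 208.07756301] 74.98303617530279
[  46.54998068 -230.8912456     3.33010166]
```

View pics/m3.png

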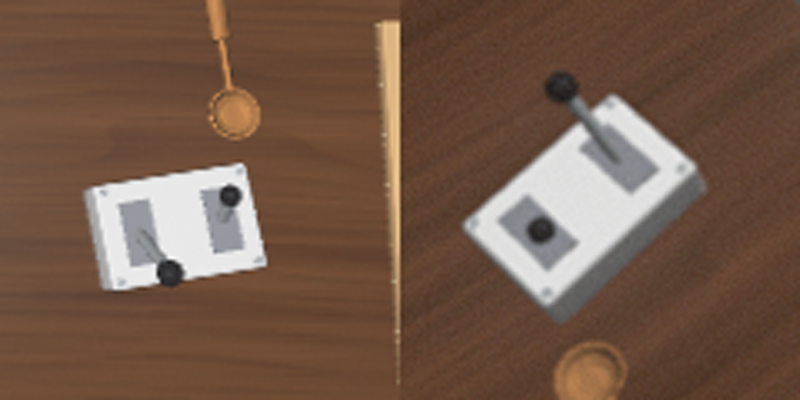

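The long lever now leans to off with its knob at (361,262) in the top view, and the short lever is still on. I'll go above the probe, stopping a bit short for a wrist-camera look.

>>> move_arm([
  [1.1,-4,0,0,100],
  [1.1,-4,0,0,100],
  [1.1,-4,0,0,100],
  [0.8,-4,0,0,100],
  [0,0,0,0,100],
  [0,0,0,0,100],
])

```text
t: 6.35
ee_pos: [494.7, 211.5, 207.5]
orientation: [3.126, 0.307, -0.0]
ft_force: [0.0, -0.3, -0.1]
width: 87.5
grasp_force: 0.0
```

Run:
```python
from h import *
o=get_obs();k=optics.calibration("wrist");im=optics.get_image("wrist");cv2.imwrite("pics/w0.png",im)
for n in("probe_grip","stand"):
    for r in spotter.regions_of("wrist",n)[:2]:
        ys,xs=np.nonzero(r["region"]);print(n,r["conf"],r["point"],xs.min(),xs.max(),ys.min(),ys.max(),atz("wrist",r["point"],146,k).round(),atz("wrist",r["point"],80,k).round())
print(o["t"],o["ee_pos"],o["width"],k["xyz"],k["orientation"])
```

```text
probe_grip 0.77 [161.8, 184.7] 134 193 158 212 [497. 285. 146.] [477. 303.  80.]
stand 0.82 [194.6, 160.2] 145 225 129 206 [520. 263. 146.] [508. 274.  80.]
stand 0.58 [164.4, 188.8] 136 193 158 211 [494. 283. 146.] [473. 300.  80.]
6.35 [494.73429331 211.53065866 207.53933876] 87.47752000859019 [563.43451329 225.44884356 369.12850623] [ 2.26159027 -1.85877697 -0.24533104]
```

View pics/w0.png

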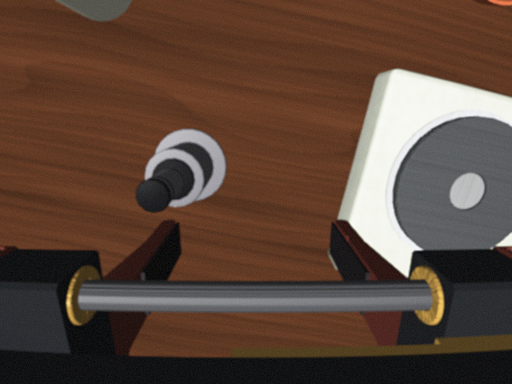

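The wrist view shows the cap top at about (152,194), the tube rim at (175,178), the disc at (186,168) and the recess at (467,191).

Run:
```python
from h import *
o=get_obs();M=R.from_rotvec(o["orientation"]).as_matrix()
for p,z in[((152.5,194),146),((175,178),80),((187,167),4),((467,191),71)]:print(p,atz("wrist",p,z).round(1))
p=np.array([486,287,0]);print(o["ee_pos"],M.T@(p-o["ee_pos"]))
```

```text
(152.5, 194) [488.1 290.6 146. ]
(175, 178) [486.5 289.8  80. ]
(187, 167) [483. 294.   4.]
(467, 191) [529.6 -12.   71. ]
[494.67535859 210.70182096 207.64931373] [  6.25657406 -76.57644644 207.63384742]
```

>>> move_arm([
  [0.4,-4,0,0,100],
  [0.35,-3.85,0,0,100],
  [0,0,0,0,100],
  [0,0,4,0,100],
  [0,0,4,0,100],
  [0,0,2,0,100],
  [0,0,1.2,0,100],
  [0,0,0,0,100],
])

```text
t: 7.5
ee_pos: [486.6, 289.2, 95.3]
orientation: [3.126, 0.305, -0.002]
ft_force: [-0.3, 0.6, -0.1]
width: 87.9
grasp_force: 0.0
```

Run:
```python
from h import *
o=get_obs();M=R.from_rotvec(o["orientation"]).as_matrix();im=optics.get_image("wrist");cv2.imwrite("pics/w1.png",im)
print(o["ee_pos"],o["ft_force"],M.T@(np.array([487,289,95])-o["ee_pos"]))
K=optics.calibration("wrist");p=atz("wrist",(256,330),146);print(p)
```

```text
[486.59626488 289.15521958  95.28554671] [-0.28432137  0.64123006 -0.08522689] [0.36645032 0.23018657 0.28523743]
[464.08007872 284.80420036 146.        ]
```

View pics/w1.png

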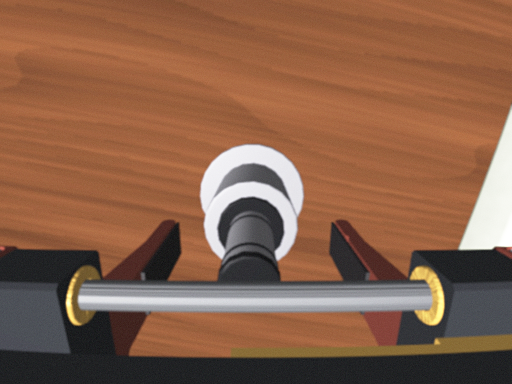

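The probe stands midway between the fingers, at column 250 against 256, so I'm closing the gripper.

>>> move_arm([
  [0,0,0,0,0],
  [0,0,0,0,0],
  [0,0,0,0,0],
  [0,0,0,0,0],
  [0,0,0,0,0],
  [0,0,0,0,0],
  [0,0,0,0,0],
])

```text
t: 8.43
ee_pos: [486.6, 290.1, 95.6]
orientation: [3.127, 0.306, -0.0]
ft_force: [-0.2, 0.7, -0.7]
width: 26.2
grasp_force: 30.0
```

>>> move_arm([
  [0,0,-1,0,0],
  [0,0,-2,0,0],
  [0,0,-2,0,0],
  [0,0,-2,0,0],
  [0,0,-2,0,0],
  [0,0,-2,0,0],
  [0,0,-1.5,0,0],
  [0,0,0,0,0],
])

```text
t: 9.43
ee_pos: [487.3, 290.4, 222.0]
orientation: [-3.126, -0.306, -0.004]
ft_force: [0.2, -0.2, -1.4]
width: 26.7
grasp_force: 30.0
```

Run:
```python
from h import *
o=get_obs();M=R.from_rotvec(o["orientation"]).as_matrix()
print(o["t"],o["ee_pos"],o["width"],o["ft_force"],o["moment"],M.T@(np.array([530,-11.5,200])-o["ee_pos"]))
```

```text
9.425 [487.28227548 290.42771349 222.01024605] 26.724005985877948 [ 0.16947917 -0.23678218 -1.38203739] [ 0.00886272  0.01122126 -0.0120221 ] [-16.76318935 304.4938386   21.72778936]
```

>>> move_arm([
  [-0.1,2,0,0,0],
  [-0.2,4,0,0,0],
  [-0.2,4.5,0,0,0],
  [-0.3,5,0,0,0],
  [-0.3,5,0,0,0],
  [-0.2,4.5,0,0,0],
  [-0.2,3.4,1,0,0],
  [-0.2,2,1,0,0],
  [0,0,0,0,0],
  [0,0,0,0,0],
])

```text
t: 10.68
ee_pos: [528.5, -11.5, 200.4]
orientation: [-3.126, -0.306, 0.002]
ft_force: [0.1, 0.0, -1.0]
width: 26.5
grasp_force: 30.0
```

Run:
```python
from h import *
o=get_obs();print(o["t"],o["ee_pos"],o["width"],o["ft_force"])
P=[]
for c in("scene","wrist"):
    im=optics.get_image(c);cv2.imwrite(f"pics/{c}3.png",im)
    for n in("probe_foot","probe_grip"):
        print(c,n,[(x["point"],round(x["conf"],2)) for x in spotter.find_in(c,n)[:2]])
a=cv2.imread("pics/scene3.png")[100:230,180:330];b=cv2.imread("pics/wrist3.png")[100:360,100:400]
cv2.imwrite("pics/m4.png",np.hstack([cv2.resize(a,(400,347),interpolation=cv2.INTER_CUBIC),cv2.resize(b,(400,347))]))
```

```text
10.675 [528.49551248 -11.4969617  200.37761352] 26.501559657622956 [ 0.08336825  0.00604972 -0.96224875]
scene probe_foot [([245.7, 183.0], 0.29)]
scene probe_grip [([243.7, 152.0], 0.74)]
wrist probe_foot [([251.1, 192.4], 0.39)]
wrist probe_grip [([256.0, 241.2], 0.76)]
```

View pics/m4.png

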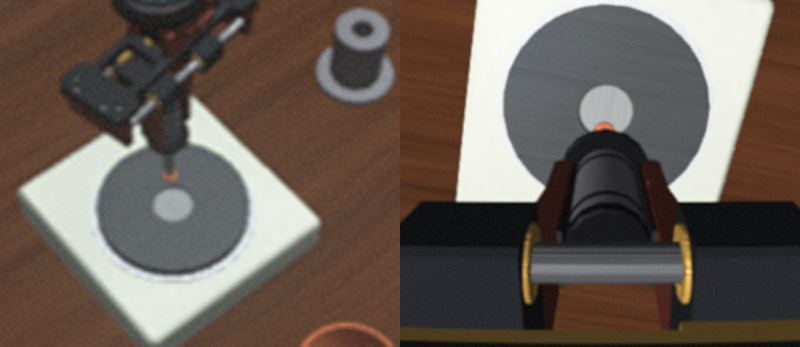

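The foot shows at about (244,166) in the scene view, just above the recess, and the probe hangs upright.

Run:
```python
from h import *
z=200.4-81.3+0  # foot height if grip undisturbed (14 + lift 104.8)
print("scene foot",atz("scene",(243.7,166.4),119).round(1),"recess",atz("scene",(245.2,176.9),71).round(1))
print("wrist foot edge",atz("wrist",(253,195.5),119).round(1),"recess",atz("wrist",(254.5,182.4),71).round(1))
# sub-pixel recess in the wrist picture and copper colour blobs
for c,f in(("scene","scene3"),("wrist","wrist3")):
    im=cv2.imread(f"pics/{f}.png").astype(int)
    m=((im[...,2]-im[...,0])>60)&(im[...,2]>140);m=m.astype(np.uint8)
    n,_,s,ce=cv2.connectedComponentsWithStats(m)
    for i in range(1,n):
        if abs(ce[i][0]-250)<25 and 120<ce[i][1]<230:print(c,"copper",s[i],ce[i].round(1),atz(c,ce[i],119).round(1))
    g=((im.min(2)>120)&(im.max(2)<215)).astype(np.uint8);n,_,s,ce=cv2.connectedComponentsWithStats(g)
    for i in range(1,n):
        if s[i][4]>60 and abs(ce[i][0]-250)<25 and 140<ce[i][1]<230:print(c,"recess",s[i],ce[i].round(1),atz(c,ce[i],71).round(1))
```

```text
scene foot [530.8 -11.  119. ] recess [533.6  -9.8  71. ]
wrist foot edge [530.8  -8.8 119. ] recess [531.2 -10.   71. ]
scene copper [226 120   2   2   2] [226.5 120.5] [380.8  46.9 119. ]
scene copper [242 165   4   2   5] [243.8 165.8] [529.5  -9.7 119. ]
scene recess [187 136 113  93 713] [241.8 184.4] [546.5 -31.5  71. ]
scene recess [237 171  16  12 150] [244.3 176.4] [531.  -10.7  71. ]
wrist copper [246 192  14   6  57] [252.1 194.5] [531.5  -7.9 119. ]
wrist recess [175 103 158 149 528] [249.8 170.5] [542.1  -3.1  71. ]
wrist recess [ 235  164   40   35 1084] [254.5 180.6] [532.9  -9.6  71. ]
```

>>> move_arm([
  [0.27,0.15,0,0,0],
  [0,0,1.5,0,0],
  [0,0,1.5,0,0],
  [0,0,1.2,0,0],
  [0,0,0,0,0],
  [0,0,0,0,0],
])

```text
t: 11.72
ee_pos: [532.1, -12.4, 158.7]
orientation: [-3.127, -0.306, -0.0]
ft_force: [0.3, -0.4, -1.5]
width: 26.9
grasp_force: 30.0
```

Run:
```python
from h import *
print(get_obs()["ee_pos"])
F=[]
for i in range(5):optics.get_image("wrist");F.append(get_obs()["ft_force"])
print(np.mean(F,0),np.std(F,0),get_obs()["ee_pos"])
for c in("scene","wrist"):
    im=optics.get_image(c);cv2.imwrite(f"pics/{c}4.png",im)
a=cv2.imread("pics/scene4.png")[130:220,195:295];b=cv2.imread("pics/wrist4.png")[130:238,190:310]
cv2.imwrite("pics/m5.png",np.hstack([cv2.resize(a,(400,360),interpolation=cv2.INTER_CUBIC),cv2.resize(b,(400,360),interpolation=cv2.INTER_CUBIC)]))
```

```text
[532.11311748 -12.37977731 158.68286077]
[-0.00783383 -0.06793313 -1.1267024 ] [0.29695564 0.55666862 0.48608717] [532.20955379 -12.38676757 159.09308709]
```

View pics/m5.png

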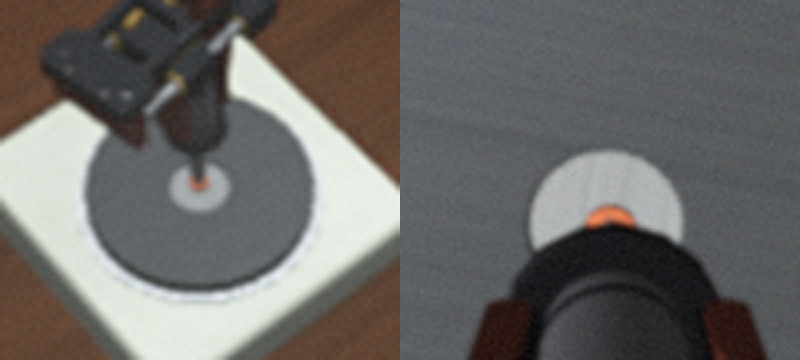

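The foot sits centred over the recess in both views, about 7 mm above its floor. I'll lower it in steps and watch the force.

>>> move_arm([
  [0,0,0.4,0,0],
  [0,0,0.3,0,0],
  [0,0,0.2,0,0],
  [0,0,0,0,0],
  [0,0,0,0,0],
])

```text
t: 12.7
ee_pos: [532.0, -12.3, 149.8]
orientation: [-3.127, -0.306, -0.0]
ft_force: [-0.5, 0.6, 0.4]
width: 27.0
grasp_force: 30.0
```

```bash
cat > f.py <<'E'
from h import *
F=[];Z=[]
for i in range(12):optics.get_image("wrist");o=get_obs();F.append(o["ft_force"]);Z.append(o["ee_pos"])
print(np.mean(F,0),np.mean(Z,0),o["t"],o["width"],o["orientation"])
E
python3 f.py
```

```text
[-0.33356972  0.33157     1.03406952] [531.9673908  -12.35685801 149.73387873] 13.3 26.91312171206374 [-3.12661669e+00 -3.06383330e-01 -2.62006518e-05]
```

>>> move_arm([
  [0,0,0.15,0,0],
  [0,0,0.13,0,0],
  [0,0,0,0,0],
  [0,0,0,0,0],
])

```text
t: 13.8
ee_pos: [532.0, -12.3, 146.9]
orientation: [-3.127, -0.306, -0.0]
ft_force: [-0.1, 1.4, 1.7]
width: 26.4
grasp_force: 30.0
```

```bash
python3 f.py
python3 - <<'E'
from h import *
im=optics.get_image("wrist");b=im[110:270,130:380]
a=optics.get_image("scene")[110:230,70:320]
cv2.imwrite("pics/m6.png",np.hstack([cv2.resize(a,(450,216)),cv2.resize(b,(338,216))]))
E
```

```text
[-0.73925443  0.65169075  1.99645319] [531.97329576 -12.35410303 146.90550421] 14.4 27.043539682482788 [3.12659600e+00 3.06416546e-01 6.12302772e-05]
```

View pics/m6.png

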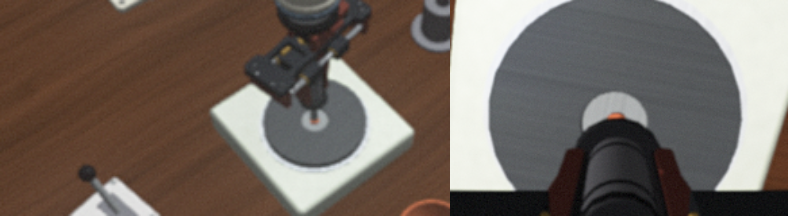

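>>> move_arm([
  [0,0,0.05,0,0],
  [0,0,0,0,0],
  [0,0,0,0,0],
  [0,0,0,0,0],
])

```text
t: 15.0
ee_pos: [532.0, -12.4, 146.4]
orientation: [3.127, 0.306, 0.0]
ft_force: [-1.1, 0.7, 1.7]
width: 26.7
grasp_force: 30.0
```

```bash
python3 f.py; python3 -c "
from h import *
print(close_job())"
```

```text
[-0.27571225  0.71178405  2.18682533] [531.96484199 -12.35524185 146.39008123] 15.6 26.843377232932024 [3.12661256e+00 3.06415426e-01 2.64945211e-05]
the job is handed in; nothing more can be done
None
```

I handed the job in at about 15.6 s: the long lever is off, the short lever was still on when last checked, and the gripped thermometer stands upright in the recess with its foot pressed in about 6 mm, by force and height readings. No verdict came back.

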